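Check the closing stop of a cap crimper

ROBOT

A 6-joint arm with a two-finger parallel gripper is mounted at the origin on a cart in front of the work surface, level with it; the furniture and walls round the work are solid. World frame = base frame: x ahead of the robot, y to its left, z up, the work surface at z = 0. Lengths are in m, angles in rad, forces in N, time in s.
With the tool pointing down it reaches from about 0.25 to 0.725 m from the base axis. Payload 4 kg.
Tool frame: the origin (TCP) lies between the finger pads; the fingertips stand 8 mm ahead of it and the grasp point (between the pads) lies 11 mm behind it (bot.tip_reach is the distance from the TCP to the fingertips, in m); z points along the fingers, y is the line along which they close (so a half turn about z gives the same grasp; the last joint's range is limited). The gripper opens to 85 mm and grips with 20 to 120 N. Pads are 22 mm wide; open, the fingers measure 114 mm over their backs; the gripper's body (76 mm by 85 mm) begins 54 mm behind the grasp point. The pads swing forward as they close: fully open they stand 13 mm farther back than shut.
Start: joints at [-1.103, 0.241, 0.005, 1.335, 0, 1.571], TCP at [0.225, -0.446, 0.239] pointing down, gripper open.
Joint ranges: [-2.72, 2.72], [-1.05, 1.87], [-1.09, 1.28], [-1.99, 2.15], [-1.42, 1.44], [-3.14, 3.14]. Speed limits (rad/s): [2.79, 2.79, 3.14, 3.14, 3.14, 3.14].

INTERFACE

Orientations are given as a unit quaternion [x, y, z, w].
In Python, from workcell import bot gives the robot as it stands.
- The arm moves only by the tool move_arm, never from a script. Its argument "deltas" is a list of rows, each a list of 7 numbers: the opening, from 0 (shut) to 1 (fully open), then the shift along the tool's x, y, z in mm, then the turn, a rotation vector about the tool's x, y, z in degrees. In form: [[gripper, tx, ty, tz, ax, ay, az], ...]. A call has 1 to 10 rows; each row shifts and turns the commanded pose from where the row before left it, along the tool's axes as they then stand; what a row does not reach is not made up. A row lasts 1/12 s, in which the tool goes at most 41.7 mm and 7.16 degrees, less where a joint would pass 70% of its speed; a pose out of reach is approached as far as the arm can. A call is refused whole if a number of a shift passes 41.7 or a number of a turn 7.16, either way. A call with a gripper value outside its range is refused whole. The fingers move at their own pace and stop on an object; the grip force is fixed at half the most. Time passes only in rows, so rows that do not move let the fingers close. It gives the time, the measured TCP pose, the force, the opening and the grip force at its end, in the units of the state.
- bot.get_obs(): the state, without advancing time (a new reading comes with each control period).
- bot.camera(name): name is "scene" or "side" or "wrist"; returns the picture (420x560x3 uint8, blue, green, red); there is no depth.
- bot.calibration(name): a dict with "K" (3x3 intrinsics, pixels), "position" and "orientation" of the camera in the world. Camera axes: x right, y down, z forward; pixel columns grow to the right and rows downward; lengths in m; the calibration is good to about 2 mm. A picture is of the moment at which its call begins: read the wrist's pose just before it. calibration takes no time and is no camera call; for the wrist camera it gives the pose at the moment of the call.
- bot.job_done(): hands the job in; it is judged then, once.
Trained networks look in the newest picture that a camera, given by its name, has taken for a name from the list of things; names that differ only in an ending like _2 or _b are one class to them, and where a whole thing is asked for, a point or a joint stands for the part that bears it (a point fixed in the world has none). Each returns a list of dicts, best first, with "conf" (0 to 1); they miss things now and then, are a little off and sometimes report something else, mostly with a low value. They report only what shows in the picture. A call takes as long as a camera call.
- bot.outline_of(query, camera): "pixels" (420x560 bool, what is visible of it) and "rect" ([left, top, width, height] in pixels, round what is visible of it).
The state is a dict: "clock": time; "joint_pos": joint angles; "joint_vel": joint speeds; "tau": joint torques, N m; "eef_pos": TCP position; "tool_rot": TCP orientation; "ft_force": force on the tool from outside, world axes, zero at the start; "ft_torque": the same for the moment, N m; "grip_width": finger opening in m; "grasp_force": force on a finger pad.
Only numpy, scipy, OpenCV 4.12 (cv2) and the standard library are available. Lean on these libraries where they do the work, as an engineer would, in place of code of your own. Each camera call takes 0.05 s, during which the arm holds its last target. There are 200 camera calls.

TASK

Check the closing stop of the hand cap crimper in the bench holder: push the catch at the end of its handles aside so that the hand lever springs fully open, then press the lever in towards the fixed bar with the outside of your fingers until it comes up firm against the stop screw, short of the bar. Finish while holding it pressed there, so that I can measure the gap. Do not force it, grip the lever or the catch, or push on the bar, and leave the loose things on the bench where they are.

Things in the scene. Friction and masses are not known exactly. Their poses are not given: they have to be found in the camera images.
- crimper: Hand cap crimper on its side in a grey holder fixed to the bench (base 85 x 150 x 12 mm). Origin on the bench. In its axes (mm): z up; two black-gripped handles run side by side to -y; the head is at y 85, its jaws face +x; the hand lever is on the -x side of the fixed bar. All of it is below z 94, but for the catch's thumb tab (z 120).
- bar: The fixed bar of the crimper; origin and axes as the crimper's. A level steel bar 14 mm wide along y at x 0, z 70, from y 67 to y -131 mm, with a black grip 21 wide and 26 high (z 57 to 83) from y -6 to y -100.
- lever (a joint): Hand lever, hinge about the vertical (rad). 0 = sprung fully open, 0.26 rad off the bar's direction; grows as it is pressed in (counter-clockwise from above); 0.26 = parallel to the bar, 0.28 = on the bar. Starts held at about 0.14 by the catch. Its spring pushes back with 2 N at mid grip when open, 3.5 N at the stop. The stop screw halts it between 0.17 and 0.24, as set.
- lever_pivot (a point): The hand lever's pivot, 70 mm above the bench; at x -24, y 107 mm in the crimper's axes. The lever runs from here 234 mm along the -y of lever_grip.
- lever_grip (a point): Middle of the lever's grip, 165 mm from its pivot, 70 mm above the bench. Axes turn with the lever: it runs along -y; +x is the way it is pressed in. The black grip is 16 mm thick (x), 94 mm long (y -41 to +53 mm from here) and 26 mm high (57 to 83 mm above the bench), with free space under it. An 8 mm pin at y -65 mm, top 86 mm above the bench, is what the catch hooks.
- catch (a joint): Flat steel swing catch on the end of the fixed bar, hinge about the vertical (rad), pivot at x 0, y -121 mm in the crimper's axes. 0 = hooked round the lever's pin; grows to 1.1 as it is swung aside (counter-clockwise from above). The lever is free from about 0.25 on. It stays where it is left; about 1 N at the tab moves it.
- catch_tab (a point): Middle of the catch's upright thumb tab: 26 mm wide (x), 6 mm thick (y), standing from 82 to 120 mm above the bench, this point at 104 mm; lever and pin pass below 86 mm. Axes turn with the catch and match the crimper's while hooked. Push the tab to -y (away from the head) to swing the catch aside; the pivot lies 36 mm to +x and 15.5 mm to +y of this point.
- stop_screw: Stop screw through the fixed bar, 70 mm above the bench, 7 mm thick, lock nut and knurled head behind the bar. Origin at its domed tip, which points at the lever (its -x) and stands 10 to 17 mm out of the steel bar. A steel pad on the lever, 95 mm from the pivot, comes up against this tip. Rigid.
- sample_bottle: Glass bottle with screw cap, 62 mm wide, 118 mm high, standing behind the crimper's holder; loose. Origin under its centre.
- vial_white: Small white bottle, 25 mm wide, 54 mm high, in front of the lever near its pivot end; loose. Origin under its centre.
- screw_cap: Ribbed screw cap, 44 mm wide, 23 mm high, lying on the bench in front of the jaws; loose. Origin under its centre.
- spanner_10: Open-ended spanner, 162 mm long, 8 mm high, lying at the front of the bench; loose. Origin under its middle.
- syringe: Syringe, 130 mm long, 20 mm high, lying at the front of the bench; loose. Origin under its middle.
- tip_box: Pipette tip box, 86 x 118 x 73 mm, at the front right; loose. Origin under its centre.

How it is judged:
On the way:
1. the catch is swung aside and the lever has sprung fully open (value of joint catch above 0.3 rad and value of joint lever below 0.03 rad), for 0.2 s.
At the end, for the whole second after the job is handed in: The catch is aside (over 0.3 rad); the fingers press the lever (over 3 N) and its pad bears on the tip of the stop screw with over 2 N, at rest, more than 0.018 rad short of touching the bar, through the last second (contact force between lever and stop_screw above 2 N and contact force between the fingers and lever above 3 N and value of joint lever below 0.262 rad and velocity of joint lever between -0.03 and 0.03 rad/s and value of joint catch above 0.3 rad); the arm keeps its last pose, push and grip.
It fails at once if the lever is forced: pressed with more than 40 N (contact force between the fingers and lever above 40 N).
It fails at once if the fingers push on or grip the fixed bar (over 5 N) (contact force between the fingers and bar above 5 N).
It fails at once if the lever is taken between the fingers (x of the grasp point in the frame of lever_grip between -0.006 and 0.006 m and y of the grasp point in the frame of lever_grip between -0.078 and 0.16 m and z of the grasp point in the frame of lever_grip below 0.02 m).
It fails at once if the catch's tab is taken between the fingers (y of the grasp point in the frame of catch_tab between -0.004 and 0.004 m and x of the grasp point in the frame of catch_tab between -0.012 and 0.012 m and z of the grasp point in the frame of catch_tab below 0.02 m).
It fails at once if a loose thing on the bench is moved by more than 12 mm (distance of any of sample_bottle, vial_white, screw_cap, spanner_10, syringe, tip_box from where it was at the start of the episode above 0.012 m).
It also fails if it takes over 54 s, if anything falls off the work surface, if the arm or the gripper's body presses on something with over 40 N, if the wrist force passes 120 N, or if a joint passes its speed limit or range.

## Working session

There is one attempt and no reset: what is moved stays moved. The work goes in short steps, Python scripts to look and compute and a tool call to move; the robot and the scene stay as the last step left them, time stands still between calls to the robot, and variables do not carry over. Pictures are saved under pics/ and viewed, at most 10 in all, crops included, and the job is handed in when it is done.

Besides the shell and the picture viewer there is one more tool, called as name(argument=value, ...), one argument or row to a line, values as JSON. move_arm: Moves the arm, as the interface text tells. Its arguments: {"type":"object","properties":{"deltas":{"type":"array","items":{"type":"array","items":{"type":"number"}}}},"required":["deltas"]}

```bash
mkdir -p pics; cat > h.py <<'E'
import numpy as np, cv2
from scipy.spatial.transform import Rotation as R
from workcell import bot
def ray(cam,u,v,c=None):
    c=c or bot.calibration(cam); d=R.from_quat(c["orientation"]).apply(np.linalg.inv(c["K"])@[u,v,1]); return np.array(c["position"]),d
def atz(cam,u,v,z):
    p,d=ray(cam,u,v); return p+d*(z-p[2])/d[2]
def proj(cam,P):
    c=bot.calibration(cam); q=R.from_quat(c["orientation"]).inv().apply(np.atleast_2d(P)-c["position"])@np.array(c["K"]).T; return q[:,:2]/q[:,2:]
E
python3 - <<'E'
from h import *
o=bot.get_obs(); print(o["clock"],o["eef_pos"],o["tool_rot"])
ims=[]
for c in ["scene","side"]:
    im=bot.camera(c); cv2.imwrite(f"pics/{c}0.png",im)
    print(c,bot.calibration(c)["position"])
    for q in ["crimper","bar","lever","catch","catch_tab","stop_screw","vial_white","sample_bottle"]:
        for r in bot.outline_of(q,c)[:1]:
            v,u=np.nonzero(r["pixels"]); print(q,round(r["conf"],2),r["rect"],u.mean().round(1),v.mean().round(1))
E
```

```text
0.0 [ 0.22517736 -0.44573857  0.2384231 ] [ 9.72774601e-01  2.31750953e-01 -2.31606277e-04 -1.00855913e-03]
scene [ 0.68559373 -0.6924781   0.85848464]
crimper 0.92 [259.4, 158.1, 67.9, 108.6] 294.3 213.6
lever 0.69 [265.4, 172.4, 25.7, 79.4] 278.5 215.6
catch 0.94 [261.2, 250.3, 43.0, 20.6] 279.7 261.0
catch_tab 0.83 [259.8, 251.7, 41.1, 17.1] 278.8 260.6
vial_white 0.75 [246.4, 206.6, 14.8, 17.7] 254.5 216.9
sample_bottle 0.9 [326.4, 171.0, 30.1, 61.7] 343.2 201.6
side [0.2187679  0.46964664 0.65810273]
crimper 0.65 [225.8, 161.3, 78.5, 123.6] 267.1 226.8
lever 0.96 [254.2, 178.3, 48.6, 87.6] 279.0 218.6
catch 0.74 [199.9, 251.4, 13.2, 27.6] 208.4 266.5
catch_tab 0.84 [271.3, 159.0, 32.3, 27.8] 290.4 172.5
stop_screw 0.5 [270.5, 162.1, 36.0, 23.2] 290.7 172.6
vial_white 0.7 [296.5, 233.2, 14.5, 22.9] 303.3 245.8
sample_bottle 0.51 [251.0, 180.3, 32.0, 58.8] 264.5 206.6
```

View pics/scene0.png

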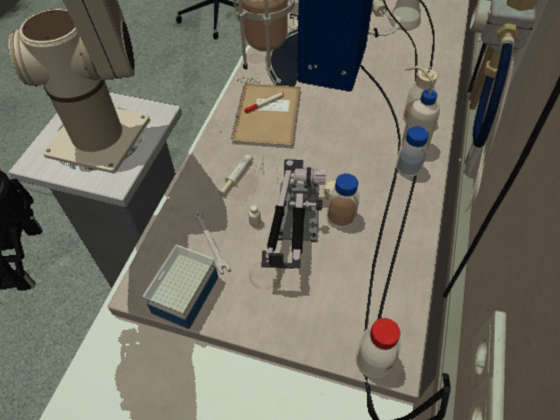

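View pics/side0.png

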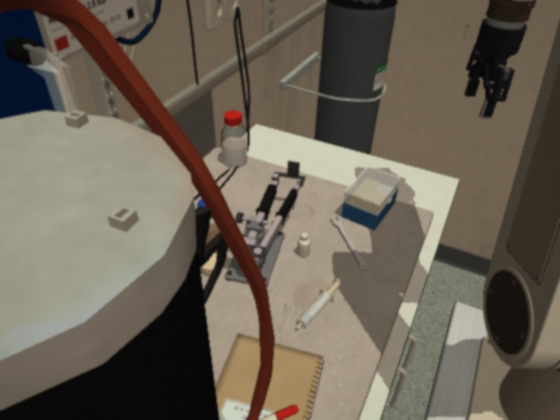

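The scene view shows the crimper at about (294,213), with its handles running down to the catch at (280,260). The white vial is at (254,217) to the left and the bottle at (343,200) to the right. I'll zoom in for the fit.

```bash
python3 - <<'E'
from h import *
a=cv2.imread("pics/scene0.png")[150:280,240:360]; b=cv2.imread("pics/side0.png")[150:290,210:330]
a=cv2.resize(a,None,fx=4.5,fy=4.5,interpolation=3)[:600,:400]; 
a=cv2.resize(cv2.imread("pics/scene0.png")[150:280,240:330],(400,578),interpolation=3)
b=cv2.resize(cv2.imread("pics/side0.png")[150:290,215:312],(400,578),interpolation=3)
cv2.imwrite("pics/crop0.png",np.hstack([a,b]))
for u,v,z in [(279,261,.1),(294,165,.07),(254,223,0),(343,221,0)]: print(atz("scene",u,v,z).round(3))
for u,v,z in [(293,168,.1),(304,256,0)]: print(atz("side",u,v,z).round(3))
E
```

```text
[ 0.548 -0.27   0.1  ]
[ 0.505 -0.019  0.07 ]
[ 0.452 -0.14   0.   ]
[ 0.632 -0.082  0.   ]
[ 0.541 -0.268  0.1  ]
[ 0.446 -0.129  0.   ]
```

View pics/crop0.png

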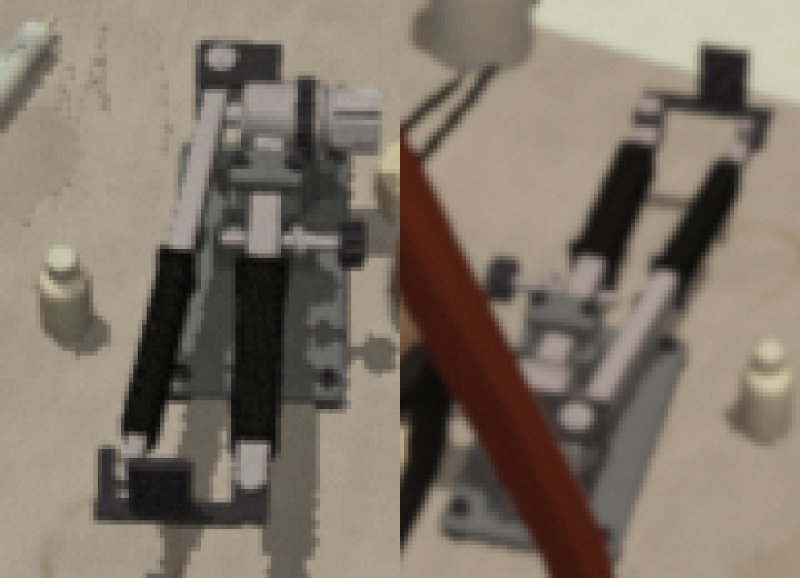

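The crop shows the pivot bolt, the tab top, both grips and the stop screw clearly in both views. Next I fit the crimper pose to those points.

```bash
cat >> h.py <<'E'
def W(p,L):  # p=(x,y,yaw); L in mm crimper frame
    L=np.atleast_2d(L)/1000.; c,s=np.cos(p[2]),np.sin(p[2])
    return np.c_[p[0]+c*L[:,0]-s*L[:,1],p[1]+s*L[:,0]+c*L[:,1],L[:,2]]
E
python3 - <<'E'
from h import *
from scipy.optimize import least_squares
s=lambda a,b:(240+a/4.444,150+b/4.446); d=lambda a,b:(215+(a-400)/4.124,150+b/4.129)
obs=[("scene",(-36,-136.5,120),s(162,461)),("side",(-36,-136.5,120),d(724,46)),
("scene",(0,-6,83),s(262,258)),("side",(0,-100,83),d(635,143)),
("scene",(-24,107,82),s(222,58)),("side",(-24,107,82),d(575,413))]
f=lambda p:np.concatenate([proj(c,W(p,L))[0]-o for c,L,o in obs])
r=least_squares(f,[.53,-.12,0],x_scale=[.01,.01,.1],loss="soft_l1"); print(r.x, f(r.x).reshape(-1,2).round(1))
p=r.x; print(W(p,[[-36,-136.5,104],[0,-121,80],[-24,107,70]]).round(3))
th=p[2]
for q in (0,.14,.2):
    a=q-.26; print(q,W(p,[[-24+165*np.sin(a),107-165*np.cos(a),70],[-24+234*np.sin(a),107-234*np.cos(a),70]]).round(3))
E
```

```text
[ 0.54575339 -0.12662774  0.22873974] [[-0.5 -0.3]
 [-0.6 -0.8]
 [ 0.1 -1. ]
 [ 0.3 -3.1]
 [-0.3  0.7]
 [-0.3  0.4]]
[[ 0.542 -0.268  0.104]
 [ 0.573 -0.244  0.08 ]
 [ 0.498 -0.028  0.07 ]]
0 [[ 0.493 -0.193  0.07 ]
 [ 0.491 -0.262  0.07 ]]
0.14 [[ 0.516 -0.192  0.07 ]
 [ 0.524 -0.26   0.07 ]]
0.2 [[ 0.526 -0.191  0.07 ]
 [ 0.537 -0.259  0.07 ]]
```

```bash
cat >> h.py <<'E'
P=(0.5458,-0.1266,0.2287)
def loc(w):
    d=np.array(w[:2])-P[:2]; c,s=np.cos(P[2]),np.sin(P[2]); return np.array([c*d[0]+s*d[1],-s*d[0]+c*d[1],w[2]])*1000
def st():
    o=bot.get_obs(); r=R.from_quat(o["tool_rot"]).as_matrix(); f=o["ft_force"]; c,s=np.cos(P[2]),np.sin(P[2])
    print("t",round(o["clock"],2),"loc",loc(o["eef_pos"]).round(1),"yaw off deg",np.degrees(np.arctan2(r[1,0],r[0,0])-P[2]).round(2),"F loc",np.round([c*f[0]+s*f[1],-s*f[0]+c*f[1],f[2]],1),"w",round(o["grip_width"],4))
E
python3 -c "
from h import *; st(); print(bot.tip_reach)"
```

```text
t 0.9 loc [-384.5 -238.7  239.3] yaw off deg 13.7 F loc [ 0.6 -0.7 -0.2] w 0.0851
0.008
```

move_arm(
  deltas=[
    [0,0,0,0,0,0,6.85],
    [0,0,0,0,0,0,6.85],
    [0,30,-10,0,0,0,0],
    [0,40,-15,0,0,0,0],
    [0,40,-16,0,0,0,0],
    [0,40,-16,0,0,0,0],
    [0,40,-16,0,0,0,0],
    [0,40,-16,0,0,0,0],
    [0,40,-16,0,0,0,0],
    [0,30,-10,0,0,0,0],
  ],
)

```text
clock: 1.73
eef_pos: [0.4872, -0.2685, 0.2394]
tool_rot: [0.993, 0.115, 0.0, -0.0]
ft_force: [0.0, -0.5, -0.0]
grip_width: -0.0001
grasp_force: 0.0
```

move_arm(
  deltas=[
    [0,30,-10,20,0,0,0],
    [0,18,-6,20,0,0,0],
    [0,0,0,20,0,0,0],
    [0,0,0,10,0,0,0],
    [0,0,0,0,0,0,0],
    [0,0,0,0,0,0,0],
  ],
)

```text
clock: 2.23
eef_pos: [0.5273, -0.2447, 0.1692]
tool_rot: [0.994, 0.114, -0.001, -0.0]
ft_force: [0.1, 0.9, 0.5]
grip_width: 0.0001
grasp_force: 0.0
```

```bash
python3 - <<'E'
from h import *
st(); 
pts=W(P,[[-36,-136.5,120],[-49,-136.5,120],[-23,-136.5,120],[0,-100,83],[0,-6,83],[-24+165*np.sin(-.12),107-165*np.cos(.12),83],[-52,-131+9,86]])
out=[]
for c in ["wrist","scene"]:
    im=bot.camera(c)
    for u,v in proj(c,pts): 
        if abs(u)<2000 and abs(v)<2000: cv2.drawMarker(im,(int(u),int(v)),(0,0,255),0,7 if c=="wrist" else 3)
    out.append(im if c=="wrist" else cv2.resize(im[170:290,220:340],(420,420),interpolation=3))
x=np.hstack(out); cv2.imwrite("pics/w1.png",cv2.resize(x,(800,int(800*420/x.shape[1]))))
E
```

```text
t 2.23 loc [ -44.7 -110.8  169.2] yaw off deg -0.04 F loc [0.3 0.9 0.5] w 0.0001
```

View pics/w1.png

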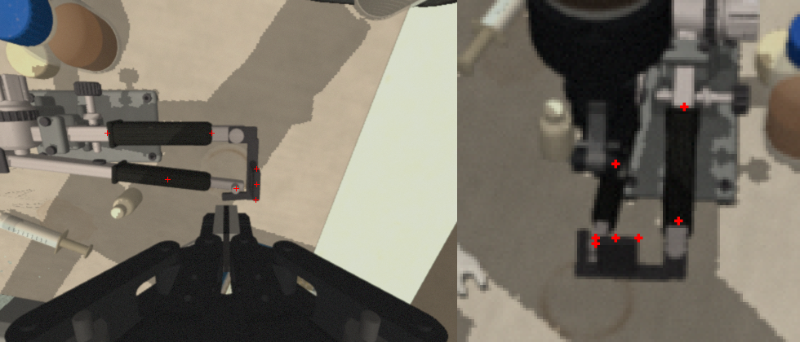

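The projected model points land on the tab (255,185 in the wrist view), grips and pin, so the fit holds. Lowering now.

move_arm(
  deltas=[
    [0,6,-2,20,0,0,0],
    [0,0,0,20,0,0,0],
    [0,0,0,15,0,0,0],
    [0,0,0,8,0,0,0],
    [0,0,0,0,0,0,0],
    [0,0,4,0,0,0,0],
    [0,0,4,0,0,0,0],
    [0,0,0,0,0,0,0],
  ],
)

```text
clock: 3.0
eef_pos: [0.5364, -0.2503, 0.108]
tool_rot: [0.994, 0.114, 0.001, 0.001]
ft_force: [-1.0, -0.9, 0.1]
grip_width: -0.0
grasp_force: 0.0
```

```bash
python3 -c "
from h import *; st()"
```

```text
t 3.0 loc [ -37.2 -118.4  108. ] yaw off deg -0.05 F loc [-1.1 -0.6  0.1] w -0.0
```

move_arm(
  deltas=[
    [0,0,3,0,0,0,0],
    [0,1,3,0,0,0,0],
    [0,1,3,0,0,0,0],
    [0,1,3,0,0,0,0],
    [0,1,3,0,0,0,0],
    [0,1,3,0,0,0,0],
    [0,2,3,0,0,0,0],
    [0,2,3,0,0,0,0],
    [0,0,0,0,0,0,0],
  ],
)

```text
clock: 3.75
eef_pos: [0.55, -0.2713, 0.1062]
tool_rot: [0.994, 0.114, 0.0, 0.001]
ft_force: [0.8, -0.7, -0.1]
grip_width: 0.0002
grasp_force: 0.0
```

```bash
python3 - <<'E'
from h import *
st(); x=bot.camera("wrist"); s=bot.camera("scene")
cv2.imwrite("pics/w2.png",cv2.resize(np.hstack([x,cv2.resize(s[170:290,220:340],(420,420),interpolation=3)]),(800,343)))
E
```

```text
t 3.75 loc [ -28.8 -141.8  106.2] yaw off deg -0.04 F loc [ 0.7 -0.9 -0.1] w 0.0002
```

View pics/w2.png

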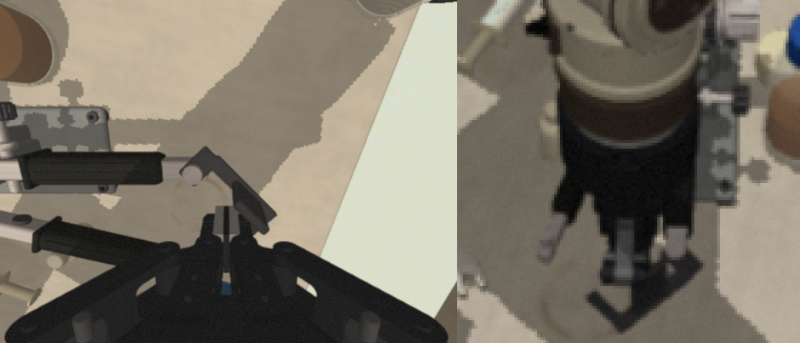

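The catch is swung about 0.7 rad aside (250,190 in the wrist view) and the lever has sprung well open. Next I lift off and go to the outside of the lever.

move_arm(
  deltas=[
    [0,0,-4,-10,0,0,0],
    [0,0,-2,-35,0,0,0],
    [0,-10,-4,-25,0,0,0],
    [0,-35,-35,0,0,0,0],
    [0,-32,-39,0,0,0,0],
    [0,0,0,0,0,0,0],
    [0,0,0,0,0,0,0],
  ],
)

```text
clock: 4.43
eef_pos: [0.4659, -0.2134, 0.1765]
tool_rot: [0.993, 0.115, -0.001, -0.001]
ft_force: [0.9, -1.0, 0.6]
grip_width: 0.0002
grasp_force: 0.0
```

```bash
python3 - <<'E'
from h import *
st()
a=-.26
L=lambda s,x,z:[-24+s*np.sin(a)+x*np.cos(a),107-s*np.cos(a)+x*np.sin(a),z]
pts=W(P,[L(112,0,83),L(206,0,83),L(112,-8,83),L(206,-8,83),L(230,0,86)])
im=bot.camera("wrist")
for u,v in proj("wrist",pts): cv2.drawMarker(im,(int(u),int(v)),(0,0,255),0,7)
for r in bot.outline_of("vial_white","wrist")[:1]: print(r["rect"],atz("wrist",r["rect"][0]+r["rect"][2]/2,r["rect"][1]+r["rect"][3]/2,.027))
s=bot.camera("scene")
cv2.imwrite("pics/w3.png",cv2.resize(np.hstack([im,cv2.resize(s[170:290,220:340],(420,420),interpolation=3)]),(800,343)))
E
```

```text
t 4.43 loc [-97.6 -66.4 176.5] yaw off deg 0.05 F loc [ 0.6 -1.1  0.6] w 0.0002
[181.4, 179.7, 33.0, 32.1] [ 0.45748219 -0.14094943  0.027     ]
```

View pics/w3.png

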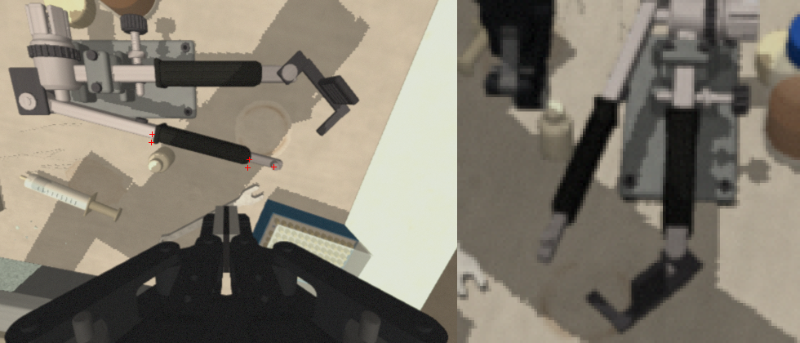

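The lever is at full open, with my markers about 4 mm outside its grip, so there is clearance. The catch stays aside. Before going down I check the tip box and the spanner.

```bash
python3 - <<'E'
from h import *
bot.camera("scene")
for q,z in [("tip_box",.073),("spanner_10",.008)]:
  for r in bot.outline_of(q,"scene")[:1]:
    v,u=np.nonzero(r["pixels"]); print(q,r["conf"])
    for i in (u.argmax(),v.argmin(),u.argmin()): print(loc(atz("scene",u[i],v[i],z)).round())
E
```

```text
tip_box 0.88
[-141. -155.   73.]
[-228. -100.   73.]
[-267. -206.   73.]
spanner_10 0.92
[-131. -109.    8.]
[-218.   25.    8.]
[-221.   17.    8.]
```

move_arm(
  deltas=[
    [0,-8,0,10,0,0,0],
    [0,0,0,25,0,0,0],
    [0,0,0,25,0,0,0],
    [0,0,0,25,0,0,0],
    [0,0,0,15,0,0,0],
    [0,0,0,6,0,0,0],
    [0,0,0,0,0,0,0],
    [0,0,0,0,0,0,0],
  ],
)

```text
clock: 5.4
eef_pos: [0.462, -0.2176, 0.0706]
tool_rot: [0.993, 0.114, 0.0, 0.0]
ft_force: [0.8, -0.4, 1.2]
grip_width: 0.0
grasp_force: 0.0
```

```bash
python3 -c "
from h import *; st()"
```

```text
t 5.4 loc [-102.3  -69.6   70.6] yaw off deg -0.01 F loc [ 0.7 -0.6  1.2] w 0.0
```

move_arm(
  deltas=[
    [0,4,0,0,0,0,0],
    [0,4,0,0,0,0,0],
    [0,4,0,0,0,0,0],
    [0,4,0,0,0,0,0],
    [0,4,0,0,0,0,0],
    [0,3,0,0,0,0,0],
    [0,2,0,0,0,0,0],
    [0,0,0,0,0,0,0],
  ],
)

```text
clock: 6.07
eef_pos: [0.486, -0.2115, 0.0704]
tool_rot: [0.993, 0.114, 0.0, 0.0]
ft_force: [-2.1, -1.4, 1.4]
grip_width: -0.0
grasp_force: 1.2
```

```bash
python3 -c "
from h import *; st()"
```

```text
t 6.07 loc [-77.5 -69.1  70.4] yaw off deg 0.01 F loc [-2.3 -0.9  1.4] w -0.0
```

move_arm(
  deltas=[
    [0,2,0,0,0,0,0],
    [0,2,0,0,0,0,0],
    [0,2,0,0,0,0,0],
    [0,2,0,0,0,0,0],
    [0,2,0,0,0,0,0],
    [0,1,0,0,0,0,0],
    [0,0,0,0,0,0,0],
  ],
)

```text
clock: 6.65
eef_pos: [0.4965, -0.209, 0.0702]
tool_rot: [0.993, 0.114, -0.0, 0.0]
ft_force: [-2.5, -2.4, 0.4]
grip_width: 0.0002
grasp_force: 1.4
```

move_arm(
  deltas=[
    [0,1,0,0,0,0,0],
    [0,1,0,0,0,0,0],
    [0,0,0,0,0,0,0],
  ],
)

```text
clock: 6.9
eef_pos: [0.4983, -0.2086, 0.0703]
tool_rot: [0.993, 0.114, -0.0, 0.0]
ft_force: [-2.0, -2.3, -0.0]
grip_width: 0.0002
grasp_force: 1.4
```

move_arm(
  deltas=[
    [0,1,0,0,0,0,0],
    [0,1,0,0,0,0,0],
    [0,0,0,0,0,0,0],
  ],
)

```text
clock: 7.15
eef_pos: [0.5003, -0.2081, 0.0703]
tool_rot: [0.993, 0.114, 0.0, 0.0]
ft_force: [-2.8, -2.3, 1.1]
grip_width: 0.0003
grasp_force: 1.5
```

move_arm(
  deltas=[
    [0,1,0,0,0,0,0],
    [0,1,0,0,0,0,0],
    [0,0,0,0,0,0,0],
  ],
)

```text
clock: 7.4
eef_pos: [0.5023, -0.2077, 0.0703]
tool_rot: [0.993, 0.114, 0.0, 0.0]
ft_force: [-2.0, -3.1, 0.2]
grip_width: -0.0
grasp_force: 1.5
```

move_arm(
  deltas=[
    [0,1,0,0,0,0,0],
    [0,1,0,0,0,0,0],
    [0,0,0,0,0,0,0],
  ],
)

```text
clock: 7.65
eef_pos: [0.5043, -0.2072, 0.0703]
tool_rot: [0.993, 0.114, 0.0, 0.0]
ft_force: [-2.8, -3.4, -0.3]
grip_width: -0.0001
grasp_force: 1.5
```

move_arm(
  deltas=[
    [0,1,0,0,0,0,0],
    [0,1,0,0,0,0,0],
    [0,0,0,0,0,0,0],
  ],
)

```text
clock: 7.9
eef_pos: [0.5062, -0.2068, 0.0703]
tool_rot: [0.993, 0.114, 0.0, 0.0]
ft_force: [-2.0, -3.9, 0.8]
grip_width: 0.0001
grasp_force: 1.6
```

move_arm(
  deltas=[
    [0,1,0,0,0,0,0],
    [0,1,0,0,0,0,0],
    [0,0,0,0,0,0,0],
  ],
)

```text
clock: 8.15
eef_pos: [0.5082, -0.2063, 0.0703]
tool_rot: [0.993, 0.114, 0.0, 0.0]
ft_force: [-3.6, -2.7, 1.2]
grip_width: 0.0
grasp_force: 1.6
```

move_arm(
  deltas=[
    [0,1,0,0,0,0,0],
    [0,1,0,0,0,0,0],
    [0,0,0,0,0,0,0],
  ],
)

```text
clock: 8.4
eef_pos: [0.5097, -0.206, 0.0703]
tool_rot: [0.993, 0.114, -0.0, 0.0]
ft_force: [-3.1, -4.0, 1.1]
grip_width: -0.0002
grasp_force: 2.2
```

move_arm(
  deltas=[
    [0,1,0,0,0,0,0],
    [0,0,0,0,0,0,0],
    [0,0,0,0,0,0,0],
  ],
)

```text
clock: 8.65
eef_pos: [0.5101, -0.206, 0.0703]
tool_rot: [0.993, 0.114, -0.001, 0.0]
ft_force: [-4.9, -3.9, 1.9]
grip_width: 0.0
grasp_force: 2.8
```

```bash
python3 - <<'E'
from h import *
st(); x=bot.camera("wrist"); s=bot.camera("side")
cv2.imwrite("pics/w4.png",cv2.resize(np.hstack([x,cv2.resize(s[150:270,210:330],(420,420),interpolation=3)]),(800,343)))
E
```

```text
t 8.65 loc [-52.8 -69.2  70.3] yaw off deg -0.03 F loc [-5.7 -2.7  1.9] w 0.0
```

View pics/w4.png

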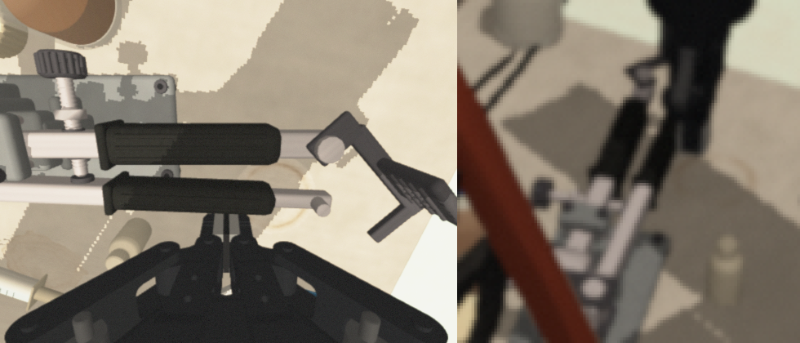

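The wrist view shows the lever pad against the screw tip at (82,178), clear of the bar, with the catch aside at (380,190). I'll add a few newtons.

move_arm(
  deltas=[
    [0,1,0,0,0,0,0],
    [0,1,0,0,0,0,0],
    [0,0,0,0,0,0,0],
    [0,0,0,0,0,0,0],
  ],
)

```text
clock: 9.08
eef_pos: [0.5107, -0.2059, 0.0702]
tool_rot: [0.994, 0.114, -0.002, 0.001]
ft_force: [-8.1, -4.0, 3.8]
grip_width: -0.0002
grasp_force: 4.5
```

move_arm(
  deltas=[
    [0,1,0,0,0,0,0],
    [0,0,0,0,0,0,0],
    [0,0,0,0,0,0,0],
    [0,0,0,0,0,0,0],
  ],
)

```text
clock: 9.42
eef_pos: [0.511, -0.2058, 0.0702]
tool_rot: [0.994, 0.113, -0.003, 0.001]
ft_force: [-9.4, -5.1, 5.8]
grip_width: -0.0001
grasp_force: 5.4
```

```bash
python3 -c "
from h import *; st()"
```

```text
t 9.42 loc [-51.9 -69.3  70.2] yaw off deg -0.09 F loc [-10.3  -2.8   5.8] w -0.0001
```

move_arm(
  deltas=[
    [0,0,0,0,0,0,0],
    [0,0,0,0,0,0,0],
    [0,0,0,0,0,0,0],
    [0,0,0,0,0,0,0],
    [0,0,0,0,0,0,0],
    [0,0,0,0,0,0,0],
  ],
)

```text
clock: 9.92
eef_pos: [0.511, -0.2058, 0.0702]
tool_rot: [0.994, 0.113, -0.003, 0.001]
ft_force: [-10.3, -5.1, 5.6]
grip_width: -0.0001
grasp_force: 5.4
```

```bash
python3 -c "
from h import *; st(); print(bot.job_done())"
```

```text
t 9.92 loc [-51.9 -69.3  70.2] yaw off deg -0.09 F loc [-11.2  -2.7   5.6] w -0.0001
the job is handed in; nothing more can be done
None
```

The catch is swung aside, the lever sprang fully open, and the shut fingers now hold it against the stop screw, clear of the bar, at about 11 N; I handed the job in at 9.9 s (no verdict came back).

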